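# Cover the button tins and pack them in the case

## Task

End of shift at the cutting table: open the case's hinged lid right back until it rests on its stop, and leave it open. Put on each tin of buttons its own matching lid, properly seated, and stand all the covered tins upright on the floor of the case; lids whose tin is not there stay out of the case. Leave the pattern weights and the chalk jar alone.

Things in the scene. Friction and masses are not known exactly. Their poses are not given: they have to be found in the camera images.
- case: grey sheet-metal carrying case, open box 180 mm deep (its x) by 350 mm wide (its y) by 75 mm high, walls and floor 5 mm, fixed to the table; origin at the centre of its underside, its front (-x) faces roughly to the robot, z up. Inside: x within +-85 mm, y within +-170 mm, floor at z = 5 mm. Room for three tins side by side along y
- case_lid (a joint): angle of the case's flat hinged lid (180 x 350 mm, 6 mm thick, 0.25 kg), rad: 0 shut, it rests on its stop, leaning back past upright, at 1.9. No spring, lightly damped: let go before upright (about 1.57) it falls shut, past it it falls open to the stop
- lid_tab (a point): point to pinch on the lid's steel tab; the tab sticks 41 mm straight out of the middle of the lid's free (front) edge, 20 mm wide (along the case's y), 8 mm thick; the point is 28 mm out from the lid's edge, 208 mm from the hinge line. Its axes turn with the lid; pinched along the case's y the tab can pivot between the fingers while the lid swings
- case_hinge (a point): middle of the hinge line, on the top of the case's rear (+x) wall, 75 mm up and 90 mm behind the centre; the hinge line runs along the case's y
- tin_big: open bare-metal tin of buttons and snaps, round, 60 mm across, 40 mm high, walls 3 mm, 0.12 kg, loose; the contents are fixed low inside. Origin at the centre of its underside, z up. One or two of the four tins are absent
- lid_big: metal lid, fits the big tin only: 4 mm plate (round, 60 mm across) over a 6 mm deep plug, 2.5 mm smaller all round than the tin's mouth; centred on top a bar handle 30 (its x) x 14 (its y) x 24 mm high. 0.06 kg, lies plug down. Origin: centre of the plug's underside, z up. Seated, it is 34 mm above the tin's origin, plate flush with the tin's sides
- tin_small: open bare-metal tin of buttons and snaps, round, 44 mm across, 40 mm high, walls 3 mm, 0.12 kg, loose; the contents are fixed low inside. Origin at the centre of its underside, z up. One or two of the four tins are absent
- lid_small: metal lid, fits the small tin only: 4 mm plate (round, 44 mm across) over a 6 mm deep plug, 2.5 mm smaller all round than the tin's mouth; centred on top a bar handle 30 (its x) x 14 (its y) x 24 mm high. 0.06 kg, lies plug down. Origin: centre of the plug's underside, z up. Seated, it is 34 mm above the tin's origin, plate flush with the tin's sides
- tin_square: open bare-metal tin of buttons and snaps, square, 54 x 54 mm, 40 mm high, walls 3 mm, 0.12 kg, loose; the contents are fixed low inside. Origin at the centre of its underside, z up. One or two of the four tins are absent
- lid_square: metal lid, fits the square tin only: 4 mm plate (square, 54 x 54 mm) over a 6 mm deep plug, 2.5 mm smaller all round than the tin's mouth; centred on top a bar handle 30 (its x) x 14 (its y) x 24 mm high. 0.06 kg, lies plug down. Origin: centre of the plug's underside, z up. Seated, it is 34 mm above the tin's origin, plate flush with the tin's sides
- tin_oblong: open bare-metal tin of buttons and snaps, oblong, 66 mm (its x) by 44 mm (its y), 40 mm high, walls 3 mm, 0.12 kg, loose; the contents are fixed low inside. Origin at the centre of its underside, z up. One or two of the four tins are absent
- lid_oblong: metal lid, fits the oblong tin only: 4 mm plate (oblong, 66 mm (its x) by 44 mm (its y)) over a 6 mm deep plug, 2.5 mm smaller all round than the tin's mouth; centred on top a bar handle 30 (its x) x 14 (its y) x 24 mm high. 0.06 kg, lies plug down. Origin: centre of the plug's underside, z up. Seated, it is 34 mm above the tin's origin, plate flush with the tin's sides
- weight0: bystander: black pattern weight, round, 40 mm across, 30 mm high, on or by a paper pattern; origin at the centre of its underside
- weight1: bystander: black pattern weight, round, 40 mm across, 30 mm high, on or by a paper pattern; origin at the centre of its underside
- chalk_jar: bystander: glass jar with a white cap, 60 mm across, 90 mm high; origin at the centre of its underside

How it is judged (in metres and radians):
On the way:
1. the case's lid is open and rests on its stop (value of joint case_lid above 1.8 rad), for 0.2 s.
At the end, for the whole second after the job is handed in: Case lid open on its stop (over 1.8 rad); every tin present upright (0.08 rad), at rest, on the case floor (within 10 mm), its own lid seated on it (centred within 6 mm, origin 30 to 37 mm above the tin's, flat within 0.08 rad); no lid without a tin in the case (value of joint case_lid above 1.8 rad and horizontal distance between lid_big and tin_big below 0.006 m and z of lid_big in the frame of tin_big between 0.03 and 0.037 m and angle between the z axis of lid_big and the z axis of tin_big, either way round below 0.08 rad and x of tin_big in the frame of case between -0.085 and 0.085 m and y of tin_big in the frame of case between -0.17 and 0.17 m and z of each of tin_big, tin_small, tin_square, tin_oblong in the frame of case below 0.01 m and angle between each of tin_big, tin_small, tin_square, tin_oblong's own z axis and vertical below 0.08 rad and linear speed of each of tin_big, tin_small, tin_square, tin_oblong below 0.02 m/s and ((horizontal distance between lid_big and tin_big below 0.006 m and z of lid_big in the frame of tin_big between 0.03 and 0.037 m and angle between the z axis of lid_big and the z axis of tin_big, either way round below 0.08 rad) or not (x of lid_big in the frame of case between -0.09 and 0.09 m and y of lid_big in the frame of case between -0.18 and 0.18 m and z of lid_big in the frame of case below 0.12 m)) and horizontal distance between lid_small and tin_small below 0.006 m and z of lid_small in the frame of tin_small between 0.03 and 0.037 m and angle between the z axis of lid_small and the z axis of tin_small, either way round below 0.08 rad and x of tin_small in the frame of case between -0.085 and 0.085 m and y of tin_small in the frame of case between -0.17 and 0.17 m and ((horizontal distance between lid_small and tin_small below 0.006 m and z of lid_small in the frame of tin_small between 0.03 and 0.037 m and angle between the z axis of lid_small and the z axis of tin_small, either way round below 0.08 rad) or not (x of lid_small in the frame of case between -0.09 and 0.09 m and y of lid_small in the frame of case between -0.18 and 0.18 m and z of lid_small in the frame of case below 0.12 m)) and horizontal distance between lid_square and tin_square below 0.006 m and z of lid_square in the frame of tin_square between 0.03 and 0.037 m and angle between the z axis of lid_square and the z axis of tin_square, either way round below 0.08 rad and x of tin_square in the frame of case between -0.085 and 0.085 m and y of tin_square in the frame of case between -0.17 and 0.17 m and ((horizontal distance between lid_square and tin_square below 0.006 m and z of lid_square in the frame of tin_square between 0.03 and 0.037 m and angle between the z axis of lid_square and the z axis of tin_square, either way round below 0.08 rad) or not (x of lid_square in the frame of case between -0.09 and 0.09 m and y of lid_square in the frame of case between -0.18 and 0.18 m and z of lid_square in the frame of case below 0.12 m)) and horizontal distance between lid_oblong and tin_oblong below 0.006 m and z of lid_oblong in the frame of tin_oblong between 0.03 and 0.037 m and angle between the z axis of lid_oblong and the z axis of tin_oblong, either way round below 0.08 rad and x of tin_oblong in the frame of case between -0.085 and 0.085 m and y of tin_oblong in the frame of case between -0.17 and 0.17 m and ((horizontal distance between lid_oblong and tin_oblong below 0.006 m and z of lid_oblong in the frame of tin_oblong between 0.03 and 0.037 m and angle between the z axis of lid_oblong and the z axis of tin_oblong, either way round below 0.08 rad) or not (x of lid_oblong in the frame of case between -0.09 and 0.09 m and y of lid_oblong in the frame of case between -0.18 and 0.18 m and z of lid_oblong in the frame of case below 0.12 m))); the robot touches nothing.
It fails at once if the first pattern weight is knocked over or shifted by more than 30 mm (distance of weight0 from where it was at the start of the episode above 0.03 m or angle between weight0's own z axis and vertical above 0.5 rad).
It fails at once if the second pattern weight is knocked over or shifted by more than 30 mm (distance of weight1 from where it was at the start of the episode above 0.03 m or angle between weight1's own z axis and vertical above 0.5 rad).
It fails at once if the chalk jar is knocked over or shifted by more than 30 mm (distance of chalk_jar from where it was at the start of the episode above 0.03 m or angle between chalk_jar's own z axis and vertical above 0.5 rad).
Of tin_big, tin_small, tin_square, tin_oblong only 2 to 3 are there at a start; the rules pass over those that are not, and their reading is None.
At some moment in a run one of tin_big, tin_small, tin_square, tin_oblong, lid_big, lid_small, lid_square, lid_oblong may be knocked a few centimetres aside while the robot is not near it.
Once in a run the grip may slacken for a moment while it holds something.
It also fails if it takes over 210 s, if anything falls off the work surface, if the arm or the gripper's body presses on something with over 40 N, if the wrist force passes 120 N, or if a joint passes its speed limit or range.

## Robot

A 6-joint arm with a two-finger parallel gripper is mounted at the origin on the work surface. World frame = base frame: x ahead of the robot, y to its left, z up, the work surface at z = 0. Lengths are in mm, angles in rad, forces in N, time in s.
With the tool pointing down it reaches from about 350 to 875 mm from the base axis. Payload 4.2 kg.
Tool frame: the origin (TCP) lies midway between the tips of the shut fingers; the grasp point (between the pads) lies manip.pinch_z behind it (manip.pinch_z is the distance from the TCP to the grasp point, in mm); z points along the fingers, y is the line along which they close (so a half turn about z gives the same grasp; the last joint's range is limited). The gripper opens to 85 mm and grips with 20 to 120 N. Pads are 22 mm wide; open, the fingers measure 114 mm over their backs; the gripper's body (76 mm by 85 mm) begins 54 mm behind the grasp point. The pads swing forward as they close: fully open they stand 13 mm farther back than shut.
Start: joints at [1.481, 0.385, 0.008, 0, -1.194, -0.259], TCP at [213.574, 587.355, 231.312] pointing down, gripper open.
Joint ranges: [-3.14, 3.14], [-1.21, 2.06], [-1.07, 1.41], [-3.16, 2.05], [-2.99, -0.16], [-3.1, 3.1]. Speed limits (rad/s): [2.79, 2.79, 3.14, 3.14, 3.14, 3.14].

## Interface

Orientations are given as a rotation vector (axis times angle).
In Python, from station import manip gives the robot as it stands.
- The arm moves only by the shell command python3 -m inch 'ROWS'. ROWS is text: rows parted by semicolons, each of 7 numbers parted by spaces: the shift along the tool's x, y, z in mm, then the turn, a rotation vector about the tool's x, y, z in degrees, then the closure in counts, from 0 (fully open) to 255 (shut). In form: dx dy dz ax ay az grip; .... A call has 1 to 10 rows; each row is the pose to reach, as a shift and turn from the pose commanded when the call began, along the tool's axes at that moment; what a row does not reach only later rows make up. A row lasts 1/10 s, in which the tool goes at most 50 mm and 8.59 degrees, less where a joint would pass 70% of its speed; a pose out of reach is approached as far as the arm can. A call with a gripper value outside its range is refused whole. The fingers move at their own pace and stop on an object; the grip force is fixed at half the most. Time passes only in rows, so rows that repeat a pose let the fingers close. It gives the time, the measured TCP pose, the force, the opening and the grip force at its end, in the units of the state.
- manip.state(): the state, without advancing time (a new reading comes with each control period).
- manip.grab_frame(name): name is "scene" or "top" or "wrist"; returns the picture (400x640x3 uint8, red, green, blue); there is no depth.
- manip.camera_model(name): a dict with "fx", "fy", "cx", "cy" (pixels), "world_from_camera" (4x4, takes a point from camera to world coordinates). Camera axes: x right, y up, looking along -z (the intrinsics and any distortion apply to the point x, -y, -z); pixel columns grow to the right and rows downward; lengths in mm; the calibration is good to about 2 mm. A picture is of the moment at which its call begins: read the wrist's pose just before it. camera_model takes no time and is no camera call; for the wrist camera it gives the pose at the moment of the call.
- manip.close_job(): hands the job in; it is judged then, once.
Trained networks look in the newest picture that a camera, given by its name, has taken for a name from the list of things; names that differ only in an ending like _2 or _b are one class to them, and where a whole thing is asked for, a point or a joint stands for the part that bears it (a point fixed in the world has none). Each returns a list of dicts, best first, with "score" (0 to 1); they miss things now and then, are a little off and sometimes report something else, mostly with a low value. They report only what shows in the picture. A call takes as long as a camera call.
- manip.find_in(camera, name): "xy" ([column, row] as shares, 0 to 1, of the picture: columns of its width, rows of its height, amid what is visible of it).
- manip.trace(camera, name): "region" (400x640 bool, what is visible of it) and "xy" ([column, row] as shares, 0 to 1, of the picture: columns of its width, rows of its height, amid what is visible of it).
- manip.place_of(camera, name): "xy" ([column, row] as shares, 0 to 1, of the picture: columns of its width, rows of its height: a listed point, or the origin of a listed thing).
The state is a dict: "time": time; "joint_positions": joint angles; "qd": joint speeds; "joint_efforts": joint torques, N m; "tool_pos": TCP position; "tool_rot": TCP orientation; "force": force on the tool from outside, world axes, zero at the start; "ft_torque": the same for the moment, N m; "finger_gap": opening from 0.0 (shut) to 1.0 (fully open); "gripper_force": force on a finger pad.
Only numpy, scipy, OpenCV 4.12 (cv2) and the standard library are available. Lean on these libraries where they do the work, as an engineer would, in place of code of your own. Each camera call takes 0.05 s, during which the arm holds its last target. There are 200 camera calls.

## Working session

There is one attempt and no reset: what is moved stays moved. The work goes in short steps, Python scripts to look and compute and a shell command to move; the robot and the scene stay as the last step left them, time stands still between calls to the robot, and variables do not carry over. Pictures are saved under pics/ and viewed, at most 14 in all, crops included, and the job is handed in when it is done.

```bash
ls; mkdir -p pics; python3 - <<'E'
from station import manip
import cv2,numpy as np
s=manip.state();print(s['tool_pos'],s['tool_rot'],s['time'],manip.pinch_z,s['finger_gap'])
for c in ['scene','top']:
    im=manip.grab_frame(c);cv2.imwrite(f'pics/{c}0.png',im[:,:,::-1])
    m=manip.camera_model(c);print(c,{k:(np.round(v,3).tolist() if not np.isscalar(v) else v) for k,v in m.items()})
    for n in ['tin_big','tin_small','tin_square','tin_oblong','lid_big','lid_small','lid_square','lid_oblong','weight0','chalk_jar','case','lid_tab','case_hinge']:
        r=manip.place_of(c,n);print(n,[(round(d['score'],2),np.round(np.array(d['xy'])*[640,400]).tolist()) for d in r[:3]])
E
```

```text
pics
[213.37750351 586.82151103 230.22354066] [ 3.09174335e+00 -5.44991198e-01 -4.40161098e-04] 0.0 18.700000000000003 0.9996633472890739
scene {'fx': 432.04038833655903, 'fy': 432.04038833655903, 'cx': 312.69209309546915, 'cy': 203.55070044671518, 'world_from_camera': [[0.81, -0.454, 0.371, 1056.366], [0.586, 0.624, -0.517, -733.477], [0.003, 0.636, 0.771, 1034.77], [0.0, 0.0, 0.0, 1.0]]}
tin_big []
tin_small [(0.59, [350.0, 221.0])]
tin_square []
tin_oblong [(0.74, [212.0, 222.0])]
lid_big [(0.88, [215.0, 293.0]), (0.72, [321.0, 133.0]), (0.65, [294.0, 181.0])]
lid_small [(0.6, [294.0, 180.0])]
lid_square [(0.56, [298.0, 220.0])]
lid_oblong [(0.82, [254.0, 206.0]), (0.45, [300.0, 220.0]), (0.38, [356.0, 145.0])]
weight0 [(0.82, [243.0, 327.0]), (0.67, [258.0, 206.0]), (0.6, [338.0, 281.0])]
chalk_jar [(0.76, [397.0, 223.0]), (0.37, [355.0, 145.0]), (0.29, [384.0, 126.0])]
case [(0.61, [354.0, 147.0]), (0.29, [293.0, 181.0])]
lid_tab [(0.66, [214.0, 291.0]), (0.56, [325.0, 132.0])]
case_hinge [(0.56, [386.0, 126.0])]
top {'fx': 440.2742784090271, 'fy': 440.2742784090271, 'cx': 320.8819768996354, 'cy': 202.37909514890958, 'world_from_camera': [[0.035, 0.979, -0.2, 364.289], [-0.999, 0.035, -0.002, -76.589], [0.005, 0.2, 0.98, 1082.899], [0.0, 0.0, 0.0, 1.0]]}
tin_big []
tin_small [(0.68, [312.0, 160.0])]
tin_square [(0.67, [189.0, 224.0])]
tin_oblong [(0.61, [407.0, 300.0])]
lid_big [(0.59, [467.0, 233.0]), (0.38, [350.0, 269.0])]
lid_small [(0.53, [290.0, 256.0]), (0.29, [278.0, 119.0])]
lid_square []
lid_oblong [(0.97, [351.0, 272.0]), (0.73, [189.0, 222.0])]
weight0 [(0.81, [378.0, 132.0]), (0.56, [479.0, 187.0])]
chalk_jar [(0.91, [277.0, 120.0]), (0.35, [185.0, 223.0])]
case [(0.72, [188.0, 222.0]), (0.17, [467.0, 233.0])]
lid_tab [(0.68, [212.0, 254.0])]
case_hinge [(0.58, [153.0, 193.0]), (0.19, [349.0, 272.0])]
```

View pics/scene0.png

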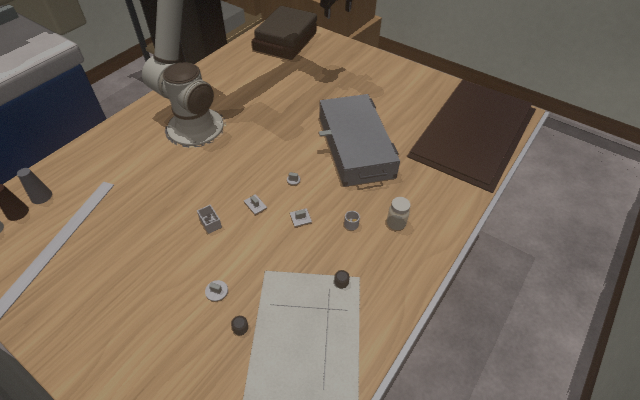

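View pics/top0.png

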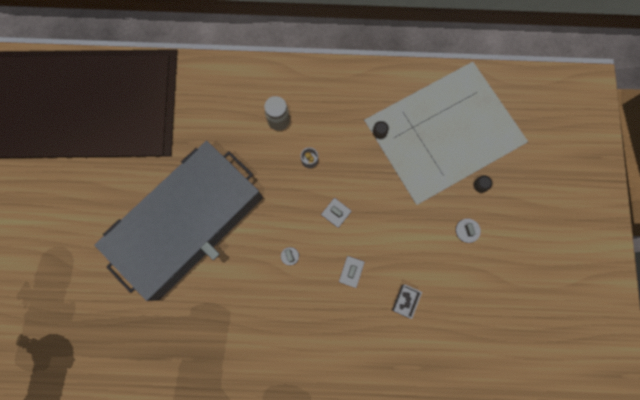

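The scene picture shows two tins: oblong (208,219) and small (351,221). All four lids are visible too. In the top view the oblong tin is at (407,300) and the small tin at (310,157). The lids are square (337,212), small (290,256), oblong (351,271) and big (468,230), and the tab is at (211,251).

```bash
cat > h.py <<'E'
from station import manip
import cv2,numpy as np
from scipy.spatial.transform import Rotation as R
def ray(m,uv,z):
    T=np.array(m['world_from_camera']);d=T[:3,:3]@[(uv[0]-m['cx'])/m['fx'],-(uv[1]-m['cy'])/m['fy'],-1]
    return T[:3,3]+d*(z-T[2,3])/d[2]
def proj(m,p):
    T=np.array(m['world_from_camera']);q=T[:3,:3].T@(np.array(p)-T[:3,3])
    return np.array([m['cx']+m['fx']*q[0]/-q[2],m['cy']-m['fy']*q[1]/-q[2]])
def go(p,yaw=None,cur=None):
    """print row for TCP target p; yaw = world direction (deg) of tool y (mod 180), tool down"""
    s=manip.state();R0=R.from_rotvec(s['tool_rot']);d=R0.inv().apply(np.array(p)-s['tool_pos'])
    a=np.zeros(3)
    if yaw is not None:
        best=[]
        for k in (0,180):
            t=np.radians(yaw+k);y=np.array([np.cos(t),np.sin(t),0]);z=np.array([0,0,-1.]);x=np.cross(y,z)
            best.append((R0.inv()*R.from_matrix(np.c_[x,y,z])).as_rotvec(degrees=True))
        best.sort(key=np.linalg.norm);a=best[0];print('alt',np.round(best[1],1))
    print('ROW',np.round(d,1),np.round(a,1),'now',np.round(s['tool_pos'],1),'j6',round(s['joint_positions'][5],2),'t',s['time'])
E
python3 - <<'E'
from h import *
m=manip.camera_model('top');ms=manip.camera_model('scene')
for n,uv,z in [('c1',(207,143),81),('c2',(260,192),81),('c3',(150,299),81),('c4',(97,243),81),('tab',(211,251),79),('tinO',(407,301),20),('tinS',(310,158),20),('lidSq',(337,212),10),('lidS',(290,256),10),('lidO',(351,271),10),('lidB',(468,230),10),('jar',(277,120),0),('tabnet',(212,254),79),('hinge',(153,193),75)]:
    print(n,np.round(ray(m,uv,z),1))
for n,uv,z in [('tab',(325,132),79),('tinO',(209,220),20),('tinS',(351,220),20),('lidS',(293,181),8),('lidO',(255,205),8)]: print('s',n,np.round(ray(ms,uv,z),1))
go([213.4,586.8,230.2],0)
E
```

```text
c1 [703.4 202.4  81. ]
c2 [588.3  68.6  81. ]
c3 [336.4 297.1  81. ]
c4 [456.2 431.4  81. ]
tab [447.4 171.5  79. ]
tinO [ 351.3 -285.3   20. ]
tinS [694.1 -42.6  20. ]
lidSq [ 560.4 -114.7   10. ]
lidS [447.9  -3.8  10. ]
lidO [ 417.1 -152.5   10. ]
lidB [ 527. -438.   10.]
jar [800.3  48.2   0. ]
tabnet [440.7 168.7  79. ]
hinge [578.2 319.6  75. ]
s tab [448.9 180.8  79. ]
s tinO [ 357.9 -284.3   20. ]
s tinS [696.6 -37.7  20. ]
s lidS [456.   -6.4   8. ]
s lidO [ 422.6 -154.2    8. ]
alt [   0.    0. -110.]
ROW [0.  0.6 1.1] [ 0. -0. 70.] now [213.6 587.4 231.3] j6 -0.26 t 1.4
```

```bash
python3 - <<'E'
from h import *
go([441.5,165.5,170],138.2)
E
```

```text
alt [ -0.   -0.  111.8]
ROW [358.4 318.6  61.3] [  0.   -0.  -68.2] now [213.6 587.4 231.3] j6 -0.26 t 1.4
```

```bash
R='x'; python3 -m inch '358 319 61 0 0 -68 0;358 319 61 0 0 -68 0;358 319 61 0 0 -68 0;358 319 61 0 0 -68 0;358 319 61 0 0 -68 0;358 319 61 0 0 -68 0;358 319 61 0 0 -68 0;358 319 61 0 0 -68 0;358 319 61 0 0 -68 0;358 319 61 0 0 -68 0' && python3 - <<'E'
from h import *
m=manip.camera_model('wrist');im=manip.grab_frame('wrist');cv2.imwrite('pics/w1.png',im[:,:,::-1])
r=manip.place_of('wrist','lid_tab');t=manip.trace('wrist','lid_tab')
for d in r[:2]:
  uv=np.array(d['xy'])*[640,400];print(d['score'],uv,ray(m,uv,79))
go([441.5,165.5,170],138.2)
E
```

```text
time: 2.4
tool_pos: [441.7, 163.7, 170.6]
tool_rot: [-2.869, -1.28, -0.002]
force: [1.4, 1.2, 0.7]
finger_gap: 0.997
gripper_force: 0.0
0.93 [321.28 197.92] [445.11892926 167.40428642  79.        ]
alt [1.000e-01 0.000e+00 1.795e+02]
ROW [ 2.  -2.1 -0. ] [-0.   0.1 -0.5] now [441.6 162.6 170. ] j6 1.7 t 2.55
```

View pics/w1.png

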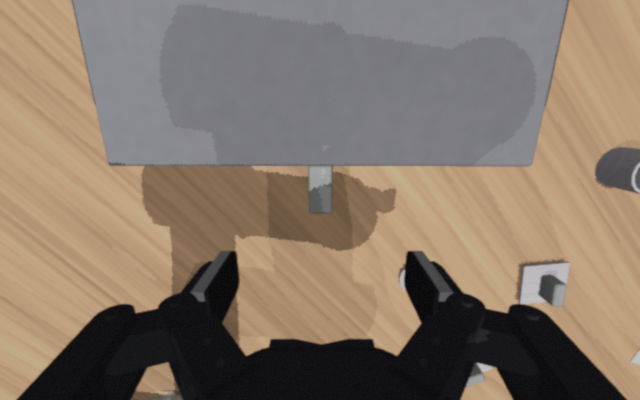

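The wrist view shows the case lid's front edge level at row 164, with the tab centred at (320,190), so the yaw is right.

```bash
python3 -c "
from h import *
go([445,167.2,60],138.2)
m=manip.camera_model('wrist')
for u in (109,530): print(ray(m,(u,164),81))"
```

```text
alt [1.000e-01 0.000e+00 1.795e+02]
ROW [  5.8  -0.6 110. ] [-0.   0.1 -0.5] now [441.6 162.6 170. ] j6 1.7 t 2.55
[336.59336393 304.99851278  81.        ]
[591.34884047  73.22404973  81.        ]
```

```bash
python3 -m inch '6 -1 60 0 0 -1 0;6 -1 90 0 0 -1 0;6 -1 110 0 0 -1 0;6 -1 110 0 0 -1 0;6 -1 110 0 0 -1 200;6 -1 110 0 0 -1 255;6 -1 110 0 0 -1 255;6 -1 110 0 0 -1 255;6 -1 110 0 0 -1 255;6 -1 110 0 0 -1 255'
python3 - <<'E'
from h import *
s=manip.state();p=s['tool_pos'];R0=R.from_rotvec(s['tool_rot'])
u=np.array([np.cos(np.radians(47.7)),np.sin(np.radians(47.7)),0]);z=np.array([0,0,1])
for th in np.r_[np.arange(.15,1.8,.15)]:
    d=208*(u*(1-np.cos(th))+z*np.sin(th));print(round(th,2),np.round(R0.inv().apply(d),1))
E
```

```text
time: 3.55
tool_pos: [445.7, 169.9, 61.6]
tool_rot: [2.858, 1.302, 0.004]
force: [3.9, -5.0, 4.5]
finger_gap: 0.221
gripper_force: 58.7
0.15 [  2.4   0.1 -31.1]
0.3 [  9.4   0.3 -61.4]
0.45 [ 20.9   0.6 -90.4]
0.6 [  36.6    1.1 -117.4]
0.75 [  56.1    1.5 -141.7]
0.9 [  79.     2.1 -162.8]
1.05 [ 104.8    2.7 -180.2]
1.2 [ 133.     3.4 -193.6]
1.35 [ 162.8    4.1 -202.6]
1.5 [ 193.7    4.8 -207.1]
1.65 [ 224.8    5.5 -206.9]
1.8 [ 255.6    6.1 -202. ]
```

```bash
python3 -m inch '2 0 -31 0 0 0 255;9 0 -61 0 0 0 255;21 1 -90 0 0 0 255;37 1 -117 0 0 0 255;56 1 -142 0 0 0 255;79 2 -163 0 0 0 255;105 3 -180 0 0 0 255;133 3 -194 0 0 0 255;163 4 -203 0 0 0 255;194 5 -207 0 0 0 255'
python3 - <<'E'
from h import *
s=manip.state();p=s['tool_pos'];R0=R.from_rotvec(s['tool_rot'])
print(R0.inv().apply(p-[445.7,169.9,61.6]))
E
```

```text
time: 4.55
tool_pos: [574.1, 312.7, 266.9]
tool_rot: [2.858, 1.301, -0.01]
force: [-2.2, -1.5, -2.9]
finger_gap: 0.216
gripper_force: 61.3
[ 190.82724157    2.71807783 -206.40426895]
```

```bash
python3 -m inch '15 0 0 0 0 0 255;31 1 0 0 0 0 255;46 1 2 0 0 0 255;62 1 5 0 0 0 255;66 1 6 0 0 0 255;66 1 6 0 0 0 0;66 1 6 0 0 0 0;66 1 6 0 0 0 0;66 1 6 0 0 0 0;66 1 -40 0 0 0 0'; python3 -m inch '0 0 -100 0 0 0 0;0 0 -100 0 0 0 0;0 0 -100 0 0 0 0'
python3 - <<'E'
from h import *
im=manip.grab_frame('top');cv2.imwrite('pics/t1.png',im[:,:,::-1])
m=manip.camera_model('top')
for n,z in [('tin_small',0),('tin_oblong',0),('lid_small',0),('lid_oblong',0),('lid_tab',270)]:
  for d in manip.place_of('top',n)[:2]:
    uv=np.array(d['xy'])*[640,400];print(n,round(d['score'],2),np.round(uv),np.round(ray(m,uv,z),1))
E
```

```text
time: 5.55
tool_pos: [616.2, 361.0, 299.4]
tool_rot: [2.857, 1.302, -0.026]
force: [0.9, 1.1, -0.5]
finger_gap: 1.001
gripper_force: 0.0
time: 5.85
tool_pos: [621.0, 362.5, 417.9]
tool_rot: [-2.857, -1.301, -0.029]
force: [0.2, -1.0, 0.7]
finger_gap: 0.998
gripper_force: 0.0
tin_small 0.79 [311. 159.] [696.4 -44.    0. ]
tin_small 0.62 [381. 133.] [ 775.4 -222.9    0. ]
tin_oblong 0.88 [403. 297.] [ 359.4 -279.6    0. ]
lid_small 0.53 [291. 254.] [452.6  -5.8   0. ]
lid_oblong 0.6 [350. 272.] [ 414.8 -151.     0. ]
lid_tab 0.92 [ 89. 141.] [635.1 377.9 270. ]
lid_tab 0.56 [290. 255.] [430.2 -21.8 270. ]
```

View pics/t1.png

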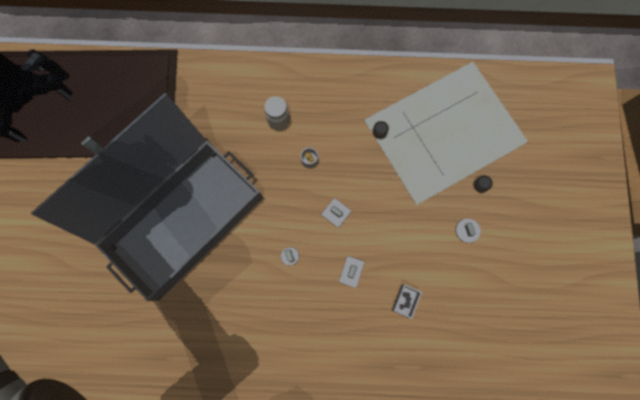

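The lid now lies back: the tab is at (89,141), about where 1.9 rad puts it, and nothing else has moved. Next is the small tin.

```bash
python3 - <<'E'
from h import *
go([680,-60,150],138.2)
m=manip.camera_model('wrist');print(np.round(m['world_from_camera'],2),manip.state()['tool_pos'])
E
```

```text
alt [-3.000e-01 -1.000e-01 -1.792e+02]
ROW [-278.1  323.3  256.1] [-0.   0.2  0.8] now [619.  362.5 405.4] j6 1.67 t 6.15
[[ 7.6000e-01  6.3000e-01  2.0000e-01  6.6826e+02]
 [-6.6000e-01  7.2000e-01  2.3000e-01  4.1961e+02]
 [ 0.0000e+00 -3.0000e-01  9.5000e-01  5.4748e+02]
 [ 0.0000e+00  0.0000e+00  0.0000e+00  1.0000e+00]] [618.98973219 362.49495432 405.35378177]
```

```bash
python3 -m inch '-33 39 0 0 0 1 0;-66 77 0 0 0 1 0;-99 115 0 0 0 1 0;-132 154 0 0 0 1 0;-165 192 0 0 0 1 0;-198 230 0 0 0 1 0;-231 269 0 0 0 1 0;-278 323 0 0 0 1 0;-278 323 30 0 0 1 0;-278 323 80 0 0 1 0' ; python3 -m inch '0 0 50 0 0 0 0;0 0 100 0 0 0 0;0 0 150 0 0 0 0;0 0 176 0 0 0 0;0 0 176 0 0 0 0;0 0 176 0 0 0 0'
cat >> h.py <<'E'
def look(cam,name,zs,save=None):
    m=manip.camera_model(cam);im=manip.grab_frame(cam)
    if save: cv2.imwrite(f'pics/{save}.png',np.ascontiguousarray(im[:,:,::-1]))
    for d in manip.place_of(cam,name)[:2]:
        uv=np.array(d['xy'])*[640,400];print(name,'origin',round(d['score'],2),np.round(uv),np.round(ray(m,uv,zs[0]),1))
    for d in manip.trace(cam,name)[:1]:
        g=d['region'].astype(np.uint8);c,_=cv2.findContours(g,0,2);c=max(c,key=cv2.contourArea)
        pts=np.array([ray(m,p[0],zs[1])[:2] for p in c]);(ctr,wh,ang)=cv2.minAreaRect(pts.astype(np.float32))
        cc,rr=cv2.minEnclosingCircle(pts.astype(np.float32))
        print(' trace',round(d['score'],2),'rect',np.round(ctr,1),np.round(wh,1),round(ang,1),'circ',np.round(cc,1),round(rr,1))
    return m
E
python3 - <<'E'
from h import *
m=look('wrist','tin_small',(0,40),'w2');go([696,-41,4],138.2)
E
```

```text
time: 7.15
tool_pos: [682.1, -63.5, 329.0]
tool_rot: [2.87, 1.269, 0.01]
force: [0.9, 1.4, 0.4]
finger_gap: 1.007
gripper_force: 0.0
time: 7.75
tool_pos: [681.1, -59.3, 151.4]
tool_rot: [2.869, 1.279, -0.001]
force: [0.3, -0.6, 0.6]
finger_gap: 1.001
gripper_force: 0.0
tin_small origin 0.92 [320. 160.] [698.5 -37.6   0. ]
 trace 0.75 rect [698.3 -39.8] [45.6 42.4] 20.5 circ [697.9 -38.9] 23.4
alt [ -0.3  -0.3 179.8]
ROW [ 22.1  -2.3 150.1] [ 0.2 -0.2 -0.2] now [682.2 -59.  154.1] j6 2.26 t 7.9
```

View pics/w2.png

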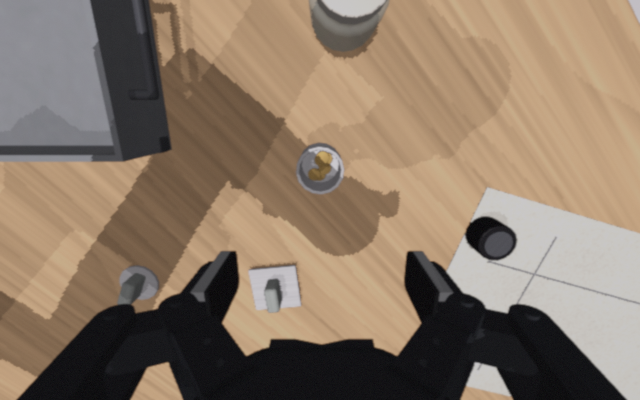

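The tin is centred at (320,168) in the wrist view, measured 45 mm across. The closest neighbours are the jar at (345,30) and the square lid at (273,288), both outside the finger paths.

```bash
python3 -m inch '25 -2 50 0 0 0 0;25 -2 100 0 0 0 0;25 -2 130 0 0 0 0;25 -2 150 0 0 0 0;25 -2 150 0 0 0 0;25 -2 150 0 0 0 255;25 -2 150 0 0 0 255;25 -2 150 0 0 0 255;25 -2 150 0 0 0 255;25 -2 150 0 0 0 255'; python3 -m inch '0 0 -50 0 0 0 255;0 0 -100 0 0 0 255;0 0 -140 0 0 0 255;0 0 -140 0 0 0 255'
python3 - <<'E'
from h import *
look('wrist','tin_small',(140,180),'w3')
c=np.array([524.4,255.4]);u=np.array([.673,.7396]);v=np.array([-.7396,.673])
p=c-5*u-60*v;print(p);go([*p,160],137.7);go([*p,10],137.7)
E
```

```text
time: 8.9
tool_pos: [697.9, -38.9, 4.4]
tool_rot: [2.868, 1.278, 0.007]
force: [-0.1, 0.6, 6.2]
finger_gap: 0.504
gripper_force: 61.5
time: 9.3
tool_pos: [700.2, -39.1, 150.3]
tool_rot: [2.864, 1.277, 0.023]
force: [1.0, -0.7, -2.1]
finger_gap: 0.508
gripper_force: 61.8
tin_small origin 0.79 [321. 254.] [696.  -43.2 140. ]
 trace 0.96 rect [701.9 -38.1] [59.8 45.1] 39.8 circ [701.8 -37.8] 30.4
[565.411 211.322]
alt [  -0.    -0.2 -179.7]
ROW [  99.2 -263.9  -18.9] [-0.1  0.   0.3] now [695.  -39.  140.7] j6 2.23 t 9.45
alt [  -0.    -0.2 -179.7]
ROW [  99.2 -263.6  131.1] [-0.1  0.   0.3] now [695.  -39.  140.7] j6 2.23 t 9.45
```

```bash
python3 -m inch '18 -47 -10 0 0 0 255;35 -94 -10 0 0 0 255;53 -140 -10 0 0 0 255;70 -186 -10 0 0 0 255;88 -232 -10 0 0 0 255;99 -264 -10 0 0 0 255;99 -264 -10 0 0 0 255;99 -264 30 0 0 0 255;99 -264 75 0 0 0 255;99 -264 105 0 0 0 255'; python3 -c "
from h import *
s=manip.state();print(s['tool_pos'],s['finger_gap'],s['force']);go([565.4,211.3,10.5],137.7)"
```

```text
time: 10.45
tool_pos: [563.5, 209.1, 31.8]
tool_rot: [2.87, 1.276, -0.011]
force: [0.9, -0.3, -1.8]
finger_gap: 0.507
gripper_force: 62.0
[563.49416466 209.08900752  31.79207498] 0.5067113524019728 [ 0.9197785  -0.34937082 -1.75976831]
alt [  -0.6   -0.2 -179.8]
ROW [ 3.1 -0.  21.3] [-0.1  0.4  0.2] now [563.5 209.1  31.8] j6 1.78 t 10.45
```

```bash
python3 -m inch '0 0 12 0 0 0 255;0 0 18 0 0 0 255;0 0 18 0 0 0 255;0 0 18 0 0 0 255;0 0 18 0 0 0 255'; python3 -c "
from h import *
go([565.4,211.3,10.5],137.7)"
```

```text
time: 10.95
tool_pos: [567.1, 211.6, 20.0]
tool_rot: [-2.869, -1.278, -0.005]
force: [-0.5, 0.5, -0.7]
finger_gap: 0.503
gripper_force: 62.0
alt [ 3.000e-01  1.000e-01 -1.797e+02]
ROW [-1.4 -1.   9.5] [ 0.  -0.2  0.3] now [567.1 211.6  20. ] j6 1.78 t 10.95
```

```bash
python3 -m inch '0 0 5 0 0 0 255;0 0 9 0 0 0 255;0 0 9 0 0 0 255;0 0 9 0 0 0 255;0 0 9 0 0 0 0;0 0 9 0 0 0 0;0 0 9 0 0 0 0;0 0 9 0 0 0 0;0 0 -40 0 0 0 0;0 0 -90 0 0 0 0';python3 -m inch '0 0 -50 0 0 0 0;0 0 -70 0 0 0 0;0 0 -70 0 0 0 0;0 0 -70 0 0 0 0'; python3 - <<'E'
from h import *
look('wrist','tin_small',(5,45),'w4');go([355,-282,150],70)
E
```

```text
time: 11.95
tool_pos: [565.0, 210.3, 107.5]
tool_rot: [2.869, 1.278, -0.008]
force: [0.8, 1.4, 0.2]
finger_gap: 0.999
gripper_force: 0.0
time: 12.35
tool_pos: [565.5, 211.0, 178.1]
tool_rot: [-2.869, -1.277, 0.0]
force: [-0.6, -0.6, -0.2]
finger_gap: 1.005
gripper_force: 0.0
tin_small origin 0.64 [322. 182.] [565.6 209.6   5. ]
 trace 0.69 rect [567.5 212.9] [48.5 41.3] 48.0 circ [567.5 212.9] 24.5
alt [-3.00e-01  1.00e-01 -1.12e+02]
ROW [-506.5  173.4   28. ] [ 0.1  0.2 68. ] now [565.1 210.5 176.3] j6 1.78 t 12.5
```

View pics/w4.png

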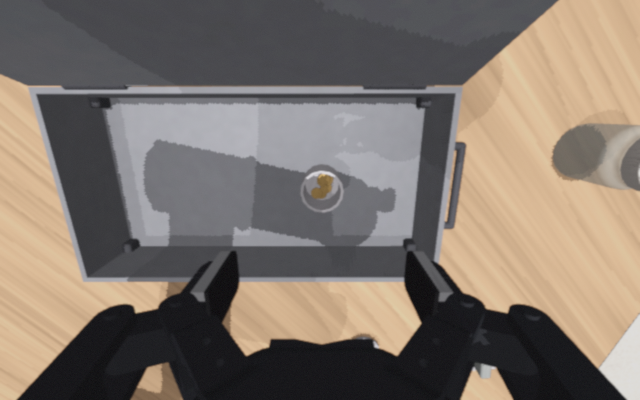

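The small tin stands upright in the case at (322,188), with the left half of the case free. Next is the oblong tin.

```bash
python3 -m inch '-507 173 28 0 0 68 0;-507 173 28 0 0 68 0;-507 173 28 0 0 68 0;-507 173 28 0 0 68 0;-507 173 28 0 0 68 0;-507 173 28 0 0 68 0;-507 173 28 0 0 68 0;-507 173 28 0 0 68 0;-507 173 28 0 0 68 0;-507 173 28 0 0 68 0'; python3 - <<'E'
from h import *
go([340,-292,150],70)
E
```

```text
time: 13.5
tool_pos: [368.1, -249.5, 151.2]
tool_rot: [-3.094, 0.544, 0.003]
force: [1.1, -0.0, -0.1]
finger_gap: 1.001
gripper_force: 0.0
alt [  -0.2    0.  -180. ]
ROW [-11.9  49.5   1.3] [0.  0.1 0. ] now [ 368.1 -249.5  151.2] j6 1.45 t 13.5
```

```bash
python3 -m inch '-1 35 0 0 0 0 0;-1 35 0 0 0 0 0;-1 35 0 0 0 0 0'; python3 - <<'E'
from h import *
look('wrist','tin_oblong',(0,40),'w5');go([355,-282,4],70)
E
```

```text
time: 13.8
tool_pos: [355.9, -281.0, 151.1]
tool_rot: [-3.093, 0.549, 0.004]
force: [-0.3, -0.1, 0.2]
finger_gap: 0.999
gripper_force: 0.0
tin_oblong origin 0.83 [323. 189.] [ 352.6 -282.1    0. ]
tin_oblong origin 0.63 [189. 174.] [ 415.9 -156.     0. ]
 trace 0.9 rect [ 355.3 -284.9] [44.3 72.7] 68.7 circ [ 355.6 -283.6] 40.0
alt [-1.000e-01 -0.000e+00 -1.799e+02]
ROW [ -1.1   2.8 147.8] [-0.   0.1  0.1] now [ 357.1 -279.8  151.8] j6 1.53 t 13.95
```

View pics/w5.png

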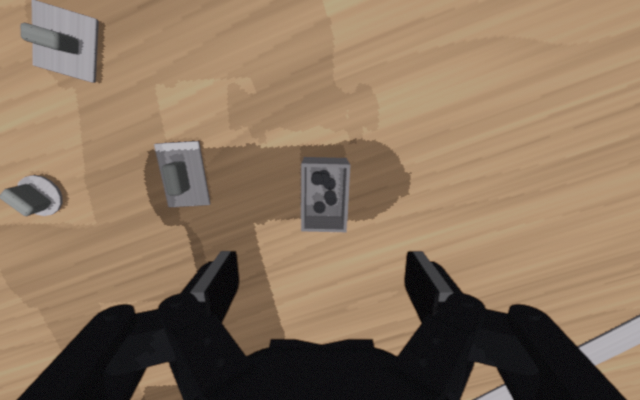

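The oblong tin is centred at (325,195), long side along the picture's rows and square to the fingers.

```bash
python3 -m inch '-2 4 50 0 0 0 0;-2 4 100 0 0 0 0;-2 4 130 0 0 0 0;-2 4 148 0 0 0 0;-2 4 148 0 0 0 0;-2 4 148 0 0 0 255;-2 4 148 0 0 0 255;-2 4 148 0 0 0 255;-2 4 148 0 0 0 255;-2 4 148 0 0 0 255'; python3 -m inch '0 0 -50 0 0 0 255;0 0 -100 0 0 0 255;0 0 -150 0 0 0 255;0 0 -150 0 0 0 255;0 0 -150 0 0 0 255'
python3 - <<'E'
from h import *
c=np.array([524.4,255.4]);u=np.array([.673,.7396]);v=np.array([-.7396,.673])
p=c-5*u+65*v;print(p);go([*p,150],137.7)
E
```

```text
time: 14.95
tool_pos: [354.9, -284.0, 5.8]
tool_rot: [3.093, -0.544, 0.006]
force: [0.1, 2.4, 7.1]
finger_gap: 0.51
gripper_force: 61.1
time: 15.45
tool_pos: [353.9, -283.6, 155.8]
tool_rot: [-3.094, 0.546, -0.007]
force: [0.3, 1.0, -2.1]
finger_gap: 0.506
gripper_force: 61.3
[472.961 295.447]
alt [-3.000e-01 -1.000e-01  1.123e+02]
ROW [ -86.4 -584.8    5.8] [  0.1  -0.2 -67.7] now [ 353.9 -283.6  155.8] j6 1.54 t 15.45
```

```bash
python3 -m inch '-86 -585 5 0 0 -68 255;-86 -585 5 0 0 -68 255;-86 -585 5 0 0 -68 255;-86 -585 5 0 0 -68 255;-86 -585 5 0 0 -68 255;-86 -585 5 0 0 -68 255;-86 -585 5 0 0 -68 255;-86 -585 5 0 0 -68 255;-86 -585 5 0 0 -68 255;-86 -585 5 0 0 -68 255'; python3 - <<'E'
from h import *
go([473,295.5,150],137.7)
E
```

```text
time: 16.45
tool_pos: [453.1, 207.3, 148.1]
tool_rot: [2.869, 1.278, -0.006]
force: [1.5, 0.5, -1.2]
finger_gap: 0.507
gripper_force: 61.5
alt [-4.000e-01 -1.000e-01 -1.797e+02]
ROW [ 78.9 -44.2  -2.2] [-0.   0.2  0.3] now [453.1 207.3 148.1] j6 1.65 t 16.45
```

```bash
python3 -m inch '40 -22 0 0 0 0 255;79 -44 0 0 0 0 255;79 -44 0 0 0 0 255;79 -44 45 0 0 0 255;79 -44 90 0 0 0 255;79 -44 110 0 0 0 255;79 -44 120 0 0 0 255;79 -44 120 0 0 0 255'; python3 - <<'E'
from h import *
go([473,295.5,11.5],137.7)
E
```

```text
time: 17.25
tool_pos: [473.4, 292.6, 27.9]
tool_rot: [2.868, 1.277, -0.007]
force: [0.2, -1.1, -1.2]
finger_gap: 0.506
gripper_force: 61.3
alt [  -0.5   -0.  -179.7]
ROW [ 1.9 -2.2 16.4] [-0.   0.3  0.3] now [473.4 292.6  27.9] j6 1.56 t 17.25
```

```bash
python3 -m inch '1 0 8 0 0 0 255;1 0 16 0 0 0 255;1 0 16 0 0 0 255;1 0 16 0 0 0 255;1 0 16 0 0 0 0;1 0 16 0 0 0 0;1 0 16 0 0 0 0;1 0 16 0 0 0 0;1 0 -30 0 0 0 0;1 0 -80 0 0 0 0';python3 -m inch '0 0 -50 0 0 0 0;0 0 -90 0 0 0 0;0 0 -90 0 0 0 0;0 0 -90 0 0 0 0'; python3 - <<'E'
from h import *
look('wrist','tin_oblong',(5,45),'w6');
m=manip.camera_model('top');im=manip.grab_frame('top')
for n in ('lid_small','lid_oblong'):
  for d in manip.place_of('top',n)[:2]:
    uv=np.array(d['xy'])*[640,400];print(n,round(d['score'],2),np.round(uv),np.round(ray(m,uv,0),1))
go([452,-5,150],100)
E
```

```text
time: 18.25
tool_pos: [474.2, 293.9, 109.2]
tool_rot: [2.868, 1.277, -0.008]
force: [1.2, 1.6, 1.0]
finger_gap: 1.0
gripper_force: 0.0
time: 18.65
tool_pos: [475.2, 295.2, 201.1]
tool_rot: [-2.869, -1.277, -0.004]
force: [-1.7, -0.1, -0.9]
finger_gap: 1.004
gripper_force: 0.0
tin_oblong origin 0.97 [317. 180.] [468.7 296.1   5. ]
 trace 0.84 rect [476.  295.1] [70.6 43.4] 46.5 circ [476.1 295. ] 39.7
lid_small 0.81 [291. 254.] [454.8  -6.    0. ]
lid_small 0.31 [468. 229.] [ 529.8 -442.1    0. ]
lid_oblong 0.7 [352. 271.] [ 418.1 -155.3    0. ]
alt [-2.00e-01  1.00e-01 -1.42e+02]
ROW [-237.8  183.5   49.3] [ 0.1  0.2 38. ] now [474.8 294.6 198.6] j6 1.56 t 18.95
```

View pics/w6.png

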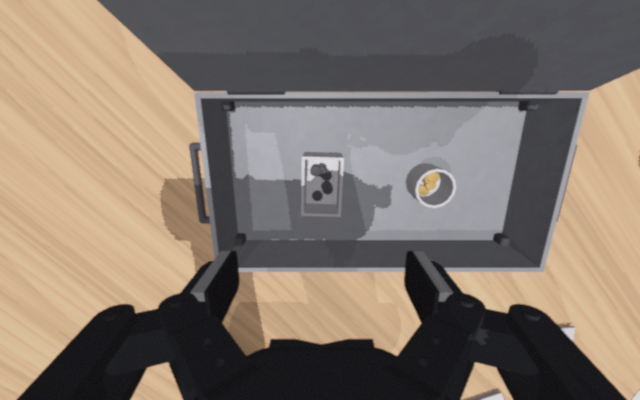

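Both tins are upright in the case: oblong at (322,185), small at (436,188). Now the small lid.

```bash
python3 -m inch '-238 183 49 0 0 28 0;-238 183 49 0 0 28 0;-238 183 49 0 0 28 0;-238 183 49 0 0 28 0;-238 183 49 0 0 28 0;-238 183 49 0 0 28 0;-238 183 49 0 0 28 0;-238 183 49 0 0 28 0;-238 183 49 0 0 28 0'; python3 - <<'E'
from h import *
look('wrist','lid_small',(0,10),'w7');go([454,-5.5,10],110)
E
```

```text
time: 19.85
tool_pos: [452.5, -3.9, 151.0]
tool_rot: [3.094, 0.547, 0.001]
force: [0.3, 0.6, 0.5]
finger_gap: 0.998
gripper_force: 0.0
lid_small origin 0.6 [319. 191.] [447.5  -3.7   0. ]
 trace 0.56 rect [450.6  -2.4] [42.7 44. ] 55.3 circ [449.6  -3.4] 22.9
alt [   0.     0.  -179.9]
ROW [  0.6   2.7 141.1] [ 0.  -0.   0.1] now [452.5  -3.2 151.1] j6 1.57 t 20.0
```

View pics/w7.png

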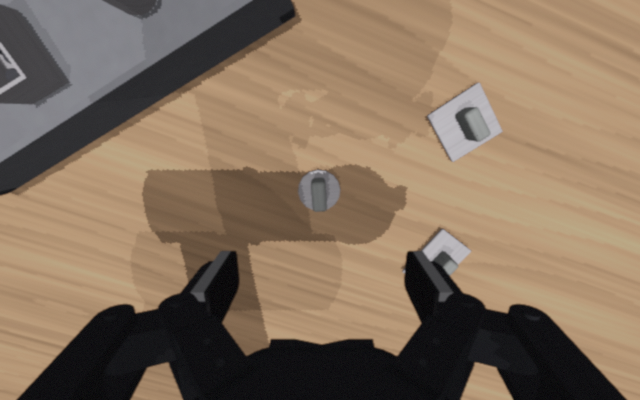

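The handle stands upright in the picture at (319,191), in line with the pads, so this yaw works.

```bash
python3 -m inch '-3 -1 50 0 0 0 0;-3 -1 100 0 0 0 0;-3 -1 125 0 0 0 0;-3 -1 137 0 0 0 0;-3 -1 137 0 0 0 0;-3 -1 137 0 0 0 0' ; python3 -c "
from h import *
go([449.3,-3.5,12.5],110)"
```

```text
time: 20.6
tool_pos: [449.5, -3.6, 14.3]
tool_rot: [3.093, 0.549, 0.001]
force: [0.2, 0.6, 0.2]
finger_gap: 1.001
gripper_force: 0.0
alt [   0.     0.  -179.9]
ROW [-0.1 -0.1  1.8] [ 0.  -0.   0.1] now [449.5  -3.6  14.3] j6 1.57 t 20.6
```

```bash
python3 -m inch '0 0 1 0 0 0 255;0 0 1 0 0 0 255;0 0 1 0 0 0 255;0 0 1 0 0 0 255;0 0 1 0 0 0 255;0 0 -40 0 0 0 255;0 0 -90 0 0 0 255;0 0 -130 0 0 0 255;0 0 -130 0 0 0 255;0 0 -130 0 0 0 255'; python3 - <<'E'
from h import *
m=look('wrist','lid_small',(130,140),'w8');s=manip.state();R0=R.from_rotvec(s['tool_rot'])
print(R0.as_matrix().round(3))
go([566.5,211.5,130],138)
go([566.5,211.5,130],110)
E
```

```text
time: 21.6
tool_pos: [448.8, -4.3, 144.7]
tool_rot: [-3.093, -0.545, -0.003]
force: [-0.0, -0.5, -1.9]
finger_gap: 0.146
gripper_force: 58.7
lid_small origin 0.73 [322. 244.] [447.7  -5.2 130. ]
 trace 0.91 rect [446.4  -2.6] [41.1 52.8] 83.4 circ [446.   -5.3] 27.1
[[ 0.94   0.342 -0.003]
 [ 0.342 -0.94  -0.001]
 [-0.003 -0.    -1.   ]]
alt [3.00e-01 1.00e-01 1.52e+02]
ROW [ 185.7 -162.6   12. ] [ -0.1   0.2 -28. ] now [447.7  -4.8 142.5] j6 1.57 t 21.75
alt [  0.3   0.  180. ]
ROW [ 185.7 -162.6   12. ] [-0.   0.2 -0. ] now [447.7  -4.8 142.5] j6 1.57 t 21.75
```

View pics/w8.png

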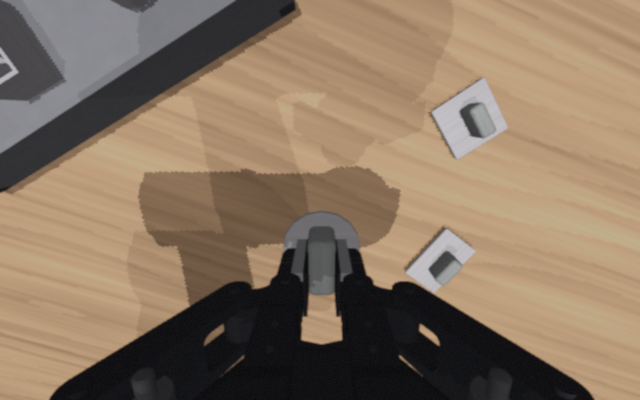

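The lid is held straight: plate columns 285–359, far edge at row 211. Its offset along the tool follows from that far edge.

```bash
python3 - <<'E'
from h import *
s=manip.state();m=manip.camera_model('wrist');R0=R.from_rotvec(s['tool_rot']);t=np.linspace(0,2*np.pi,181)
for dz in (3.3,7.3):
  for dx in (-4,0,4):
    P=np.array([proj(m,s['tool_pos']+R0.apply([dx+22*np.cos(a),22*np.sin(a),dz])) for a in t])
    print(dz,dx,'cols',P[:,0].min().round(1),P[:,0].max().round(1),'rowmin',P[:,1].min().round(1))
for dx in (-4,0,4): # handle far top edge
    print('handle', dx,[proj(m,s['tool_pos']+R0.apply([dx+15,0,z])).round(1) for z in (-20.7,3.3)])
im=cv2.imread('pics/w8.png');g=cv2.resize(im[195:315,260:380],None,fx=5,fy=5,interpolation=2);cv2.imwrite('pics/w8c.png',g)
E
```

```text
3.3 -4 cols 282.6 359.7 rowmin 221.2
3.3 0 cols 282.3 360.0 rowmin 214.3
3.3 4 cols 282.0 360.3 rowmin 207.4
7.3 -4 cols 283.4 358.8 rowmin 218.6
7.3 0 cols 283.2 359.1 rowmin 211.9
7.3 4 cols 282.9 359.4 rowmin 205.1
handle -4 [array([321.2, 253.4]), array([321.2, 233. ])]
handle 0 [array([321.2, 245.8]), array([321.2, 226.3])]
handle 4 [array([321.2, 238. ]), array([321.2, 219.5])]
```

View pics/w8c.png

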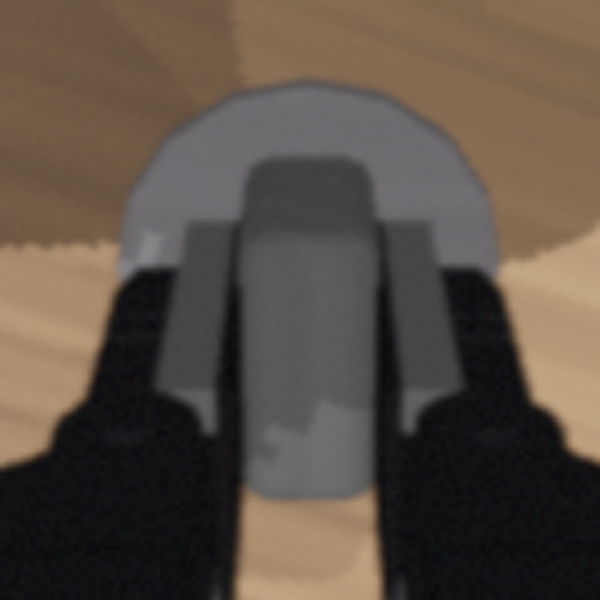

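```bash
python3 -m inch '37 -32 0 0 0 0 255;74 -65 0 0 0 0 255;110 -97 0 0 0 0 255;150 -130 0 0 0 0 255;184 -163 0 0 0 0 255;184 -163 20 0 0 0 255;184 -163 50 0 0 0 255;184 -163 70 0 0 0 255;184 -163 70 0 0 0 255;184 -163 70 0 0 0 255'; python3 -c "
from h import *
go([565.0,210.8,52.5],110)"
```

```text
time: 22.75
tool_pos: [565.7, 211.4, 72.9]
tool_rot: [3.092, 0.546, -0.004]
force: [0.3, 0.6, 0.6]
finger_gap: 0.148
gripper_force: 58.7
alt [-2.0e-01  1.0e-01 -1.8e+02]
ROW [-0.8  0.3 20.4] [0.1 0.1 0. ] now [565.7 211.4  72.9] j6 1.29 t 22.75
```

```bash
python3 -m inch '-1 0 8 0 0 0 255;-1 0 13 0 0 0 255;-1 0 13 0 0 0 255;-1 0 13 0 0 0 255;-1 0 15 0 0 0 255;-1 0 17 0 0 0 255;-1 0 19 0 0 0 255;-1 0 20 0 0 0 255;-1 0 20 0 0 0 255;-1 0 20 0 0 0 255'; python3 -c "
from h import *
go([565.0,210.8,52.5],110)"
```

```text
time: 23.75
tool_pos: [564.9, 211.3, 53.8]
tool_rot: [3.094, 0.546, -0.001]
force: [-0.9, 0.2, -0.3]
finger_gap: 0.153
gripper_force: 58.7
alt [  -0.    0. -180.]
ROW [-0.1  0.5  1.3] [0. 0. 0.] now [564.9 211.3  53.8] j6 1.29 t 23.75
```

```bash
python3 -m inch '0 0 1 0 0 0 255;0 0 1 0 0 0 255;0 0 1 0 0 0 0;0 0 1 0 0 0 0;0 0 1 0 0 0 0;0 0 1 0 0 0 0;0 0 -40 0 0 0 0;0 0 -90 0 0 0 0;0 0 -125 0 0 0 0;0 0 -125 0 0 0 0'; python3 - <<'E'
from h import *
m=look('wrist','lid_small',(39,50),'w9')
im=manip.grab_frame('top');m=manip.camera_model('top')
for d in manip.place_of('top','lid_oblong')[:2]:
    uv=np.array(d['xy'])*[640,400];print(round(d['score'],2),np.round(uv),np.round(ray(m,uv,0),1))
go([418,-153,150],80)
E
```

```text
time: 24.75
tool_pos: [568.2, 212.9, 185.8]
tool_rot: [-3.09, -0.547, -0.02]
force: [0.8, 0.8, -0.1]
finger_gap: 1.003
gripper_force: 0.0
lid_small origin 0.72 [322. 193.] [564.5 210.3  39. ]
 trace 0.63 rect [567.  211.4] [44.  41.5] 47.0 circ [565.9 211.6] 22.8
0.68 [346. 271.] [ 416.9 -142.2    0. ]
0.3 [335. 213.] [ 559.  -111.4    0. ]
alt [-2.0e-01  1.0e-01 -1.5e+02]
ROW [-261.7  291.9   28.3] [ 0.1  0.2 30. ] now [564.1 210.8 177.3] j6 1.29 t 25.0
```

View pics/w9.png

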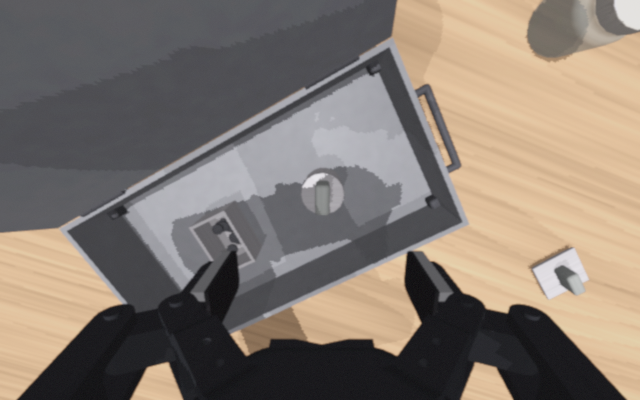

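The small lid sits concentric on its tin at (322,192). Now the oblong lid.

```bash
python3 -m inch '-262 290 10 0 0 39 0;-262 290 28 0 0 39 0;-262 290 28 0 0 39 0;-262 290 28 0 0 39 0;-262 290 28 0 0 39 0;-262 290 28 0 0 39 0;-262 290 28 0 0 39 0;-262 290 28 0 0 39 0;-262 290 28 0 0 39 0;-262 290 28 0 0 39 0'; python3 - <<'E'
from h import *
look('wrist','lid_oblong',(0,10),'w10');go([418,-153,13],71)
E
```

```text
time: 26.0
tool_pos: [417.2, -151.7, 150.0]
tool_rot: [3.098, -0.522, -0.003]
force: [0.5, 0.7, 0.2]
finger_gap: 0.995
gripper_force: 0.0
lid_oblong origin 0.64 [326. 185.] [ 416.7 -156.9    0. ]
 trace 0.62 rect [ 418.2 -154.5] [44.9 66.5] 73.2 circ [ 418.  -153.8] 38.5
alt [-1.000e-01  0.000e+00 -1.799e+02]
ROW [  0.6   2.8 137.6] [0.  0.  0.1] now [ 418.4 -150.2  150.6] j6 1.22 t 26.15
```

View pics/w10.png

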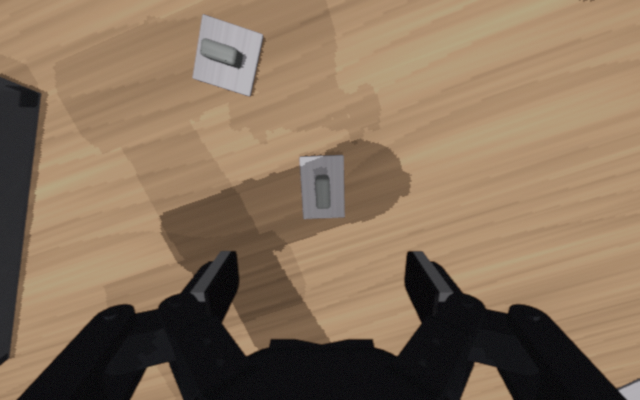

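The oblong lid is at (322,187), turned about 2 degrees from the tool.

```bash
python3 -m inch '1 4 50 0 0 -2 0;1 4 100 0 0 -2 0;1 4 125 0 0 -2 0;1 4 136 0 0 -2 0;1 4 136 0 0 -2 0;1 4 137 0 0 -2 0;1 4 137 0 0 -2 0' ; python3 -c "
from h import *
go([418,-154.5,13],73)"
```

```text
time: 26.85
tool_pos: [418.8, -154.5, 14.8]
tool_rot: [-3.107, 0.462, -0.003]
force: [-0.4, -0.0, 0.7]
finger_gap: 0.997
gripper_force: 0.0
alt [   0.2   -0.  -179.9]
ROW [-0.7  0.2  1.8] [-0.  -0.1  0.1] now [ 418.8 -154.5   14.8] j6 1.26 t 26.85
```

```bash
python3 -m inch '-1 0 1.5 0 0 0 0;-1 0 1.5 0 0 0 255;-1 0 1.5 0 0 0 255;-1 0 1.5 0 0 0 255;-1 0 1.5 0 0 0 255;-1 0 1.5 0 0 0 255;-1 0 -40 0 0 0 255;-1 0 -90 0 0 0 255;-1 0 -130 0 0 0 255;-1 0 -130 0 0 0 255'; python3 - <<'E'
from h import *
im=manip.grab_frame('wrist');m=manip.camera_model('wrist');s=manip.state();R0=R.from_rotvec(s['tool_rot'])
print(s['finger_gap'],s['force'])
for dx in (-4,0,4):
    print(dx,[proj(m,s['tool_pos']+R0.apply([dx+33,y,z])).round(1).tolist() for y in (-22,22) for z in (3.3,7.3)])
g=cv2.resize(im[180:320,250:390,::-1],None,fx=4,fy=4,interpolation=2);cv2.imwrite('pics/w11.png',g)
go([475,295,150],137)
E
```

```text
time: 27.85
tool_pos: [420.6, -155.0, 149.5]
tool_rot: [-3.107, 0.462, -0.02]
force: [0.5, -0.1, -0.2]
finger_gap: 0.153
gripper_force: 58.6
0.1505134809943469 [ 0.32851764  0.13453131 -1.06164793]
-4 [[279.7, 202.3], [280.7, 200.1], [361.7, 202.3], [360.7, 200.1]]
0 [[279.3, 195.1], [280.4, 193.1], [362.0, 195.1], [361.0, 193.1]]
4 [[279.0, 187.8], [280.1, 185.9], [362.3, 187.8], [361.3, 186.0]]
alt [-5.00e-01 -1.00e-01  1.16e+02]
ROW [ -77.2 -446.6   -2.9] [  0.1  -0.4 -64. ] now [ 418.4 -154.7  146.6] j6 1.26 t 27.9
```

View pics/w11.png

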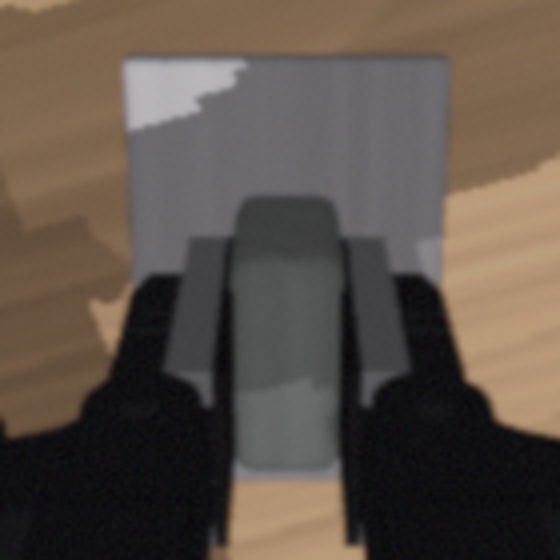

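The oblong lid is held centred and straight: far edge at row 193.8 against 193.1 predicted. I'll hover short of the tin so the camera sees it, and fit its outline.

```bash
python3 -m inch '-103 -392 -10 0 0 -64 255;-103 -392 -10 0 0 -64 255;-103 -392 -10 0 0 -64 255;-103 -392 -10 0 0 -64 255;-103 -392 -10 0 0 -64 255;-103 -392 -10 0 0 -64 255;-103 -392 -10 0 0 -64 255;-103 -392 -10 0 0 -64 255;-103 -392 -10 0 0 -64 255;-103 -392 -10 0 0 -64 255'; python3 -m inch '0 0 0 0 0 0 255;0 0 0 0 0 0 255';python3 - <<'E'
from h import *
from scipy.optimize import minimize
m=manip.camera_model('wrist');s=manip.state();im=manip.grab_frame('wrist');cv2.imwrite('pics/w12.png',im[:,:,::-1].copy())
print(s['tool_pos'],s['finger_gap'])
for d in manip.trace('wrist','tin_oblong')[:2]:
    g=d['region'].astype(np.uint8);print(d['score'],np.array(d['xy'])*[640,400],g.sum())
    def mask(p):
        a=np.radians(p[2]);c,q=np.cos(a),np.sin(a)
        P=[proj(m,[p[0]+c*x-q*y,p[1]+q*x+c*y,z]) for x in(-33,33) for y in(-22,22) for z in(5,45)]
        h=cv2.convexHull(np.float32(P));o=np.zeros((1600,2560),np.uint8);cv2.fillConvexPoly(o,np.int32(h*4+2),1);return o
    G=cv2.resize(g,(2560,1600),interpolation=0)
    f=lambda p:1-(mask(p)&G).sum()/(mask(p)|G).sum()
    r=minimize(f,[474.5,294,47],method='Nelder-Mead',options=dict(initial_simplex=[[474.5,294,47],[478,294,47],[474.5,298,47],[474.5,294,50]],maxiter=80))
    print(r.x,1-r.fun)
go([474.5,294,70],137)
E
```

```text
time: 28.9
tool_pos: [431.8, 251.0, 152.0]
tool_rot: [2.879, 1.255, -0.006]
force: [0.5, -0.3, -0.9]
finger_gap: 0.15
gripper_force: 58.8
time: 29.1
tool_pos: [432.3, 248.7, 153.3]
tool_rot: [2.881, 1.25, -0.003]
force: [1.2, 0.2, -0.3]
finger_gap: 0.15
gripper_force: 58.8
[432.30626287 248.71469809 153.3224655 ] 0.15042519166319554
0.62 [319.808 127.2  ] 4210
[473.87869081 293.5867431   46.04972173] 0.9732305101271994
alt [1.000e-01 0.000e+00 1.799e+02]
ROW [61.5 -0.2 83.8] [-0.   0.  -0.1] now [432.7 249.  153.9] j6 1.54 t 29.2
```

```bash
python3 -m inch '30 0 0 0 0 1 255;61 0 0 0 0 1 255;61 0 0 0 0 1 255;61 0 40 0 0 1 255;61 0 70 0 0 1 255;61 0 82 0 0 1 255;61 0 82 0 0 1 255;61 0 82 0 0 1 255'; python3 -c "
from h import *
go([474,293.7,52.5],136.1);print(manip.state()['finger_gap'])"
```

```text
time: 30.0
tool_pos: [475.1, 295.2, 73.2]
tool_rot: [-2.891, -1.228, -0.003]
force: [0.3, 0.3, -0.5]
finger_gap: 0.147
gripper_force: 58.7
alt [ -0.2  -0.  179.9]
ROW [-1.9  0.2 20.7] [ 0.  -0.1 -0.1] now [475.1 295.2  73.2] j6 1.53 t 30.0
0.14726415310022514
```

```bash
python3 -m inch '-1.5 0 8 0 0 0 255;-1.5 0 12 0 0 0 255;-1.5 0 12 0 0 0 255;-1.5 0 12 0 0 0 255;-1.5 0 15 0 0 0 255;-1.5 0 17 0 0 0 255;-1.5 0 19 0 0 0 255;-1.5 0 20 0 0 0 255;-1.5 0 20 0 0 0 255;-1.5 0 20 0 0 0 255'; python3 -c "
from h import *
go([474,293.7,52.5],136.1)"
```

```text
time: 31.0
tool_pos: [473.3, 293.9, 51.9]
tool_rot: [-2.892, -1.228, -0.0]
force: [0.2, -0.2, 0.3]
finger_gap: 0.148
gripper_force: 58.9
alt [ -0.   -0.  179.9]
ROW [ 0.3  0.6 -0.6] [ 0.  -0.  -0.1] now [473.3 293.9  51.9] j6 1.53 t 31.0
```

```bash
python3 -m inch '0 0 0 0 0 0 0;0 0 0 0 0 0 0;0 0 0 0 0 0 0;0 0 0 0 0 0 0;0 0 -40 0 0 0 0;0 0 -90 0 0 0 0;0 0 -140 0 0 0 0;0 0 -140 0 0 0 0;0 0 -140 0 0 0 0;0 0 -140 0 0 0 0'; python3 - <<'E'
from h import *
for n in ('tin_oblong','lid_oblong','tin_small','lid_small'): look('wrist',n,(39 if 'lid' in n else 5,49))
m=manip.camera_model('top');manip.grab_frame('top')
for n,z in [('lid_tab',272),('lid_square',0),('lid_big',0),('lid_oblong',39),('lid_small',39),('chalk_jar',0),('tin_big',0),('tin_square',0)]:
  print(n,[(round(d['score'],2),np.round(np.array(d['xy'])*[640,400]).tolist(),np.round(ray(m,np.array(d['xy'])*[640,400],z),0)) for d in manip.place_of('top',n)[:2]])
E
```

```text
time: 32.0
tool_pos: [472.6, 293.3, 190.9]
tool_rot: [2.891, 1.227, -0.003]
force: [0.1, 0.8, -1.0]
finger_gap: 1.0
gripper_force: 0.0
 trace 0.65 rect [499.3 319.2] [ 3.9 36.7] 46.0 circ [498.9 318.9] 18.4
lid_oblong origin 0.71 [322. 186.] [473.2 292.6  39. ]
 trace 0.96 rect [474.2 294.5] [64.6 43.7] 46.0 circ [474.4 294.3] 38.3
tin_small origin 0.72 [425. 176.] [562.8 211.1   5. ]
 trace 0.67 rect [554.8 231.6] [42.9 25.9] 32.4 circ [558.4 225.3] 21.7
lid_small origin 0.62 [438. 184.] [563.9 208.6  39. ]
lid_small origin 0.6 [389.  83.] [591.2 322.   39. ]
lid_tab [(0.87, [89.0, 143.0], array([631., 377., 272.]))]
lid_square [(0.61, [339.0, 214.0], array([ 558., -119.,    0.]))]
lid_big [(0.86, [469.0, 230.0], array([ 529., -443.,    0.]))]
lid_oblong [(0.6, [161.0, 242.0], array([468., 303.,  39.])), (0.32, [204.0, 204.0], array([562., 208.,  39.]))]
lid_small [(0.53, [200.0, 201.0], array([571., 218.,  39.]))]
chalk_jar [(0.58, [276.0, 122.0], array([794.,  49.,   0.]))]
tin_big []
tin_square [(0.32, [281.0, 123.0], array([793.,  39.,   0.]))]
```

```bash
python3 -c "
from station import manip
print(manip.close_job())"
```

```text
the job is handed in; nothing more can be done
None
```

I opened the case lid back to its stop, put the matching lids on the oblong and small tins (the only two there), stood both in the case and handed the job in; it gave no verdict. The big and square lids stayed out, and the weights and jar were left alone.

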